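# Prove the leakage trip, then seat the keyed charging plug and hold it

## Robot

A 7-joint arm with a two-finger parallel gripper is mounted at the origin on the work surface. World frame = base frame: x ahead of the robot, y to its left, z up, the work surface at z = 0. Lengths are in m, angles in rad, forces in N, time in s.
With the tool pointing down it reaches from about 0.35 to 0.9 m from the base axis. Payload 19.9 kg.
Tool frame: the origin (TCP) lies at the very end of the fingers, on their centre line; the grasp point (between the pads) lies ctrl.grip_point_offset behind it (ctrl.grip_point_offset is the distance from the TCP to the grasp point, in m); z points along the fingers, y is the line along which they close (so a half turn about z gives the same grasp; the last joint's range is limited). The gripper opens to 85 mm and grips with 20 to 120 N. Pads are 22 mm wide; open, the fingers measure 114 mm over their backs; the gripper's body (76 mm by 85 mm) begins 54 mm behind the grasp point. The pads swing forward as they close: fully open they stand 13 mm farther back than shut.
Start: joints at [-1.173, 0.417, -0.01, 1.614, 0.005, 1.111, -0.053], TCP at [0.266, 0.566, 0.231] pointing down, gripper open.
Joint ranges: [-2.81, 2.81], [-0.39, 2.02], [-1.27, 1.25], [0.06, 2.57], [-1.19, 4.33], [0.19, 2], [-2.82, 2.82]. Speed limits (rad/s): [1.89, 1.89, 2.39, 2.39, 3.01, 3.01, 3.01].

## Interface

Orientations are given as a unit quaternion [x, y, z, w].
In Python, from rig import telemetry, eyes, hand_in, spotter, ctrl gives the robot as it stands.
- The arm moves only by the tool send_rows, never from a script. Its arguments are lists of equal length, an entry for each row: "grip": the opening, from -1 (shut) to 1 (fully open), so that 0 is half open; "linear": the shift along the tool's x, y, z in cm, a list of three; "turn": the turn, a rotation vector about the tool's x, y, z in degrees, a list of three. In form: {"grip": [grip, ...], "linear": [[tx, ty, tz], ...], "turn": [[wx, wy, wz], ...]}. A call has 1 to 8 rows; each row is the pose to reach, as a shift and turn from the pose commanded when the call began, along the tool's axes at that moment; what a row does not reach only later rows make up. A row lasts 1/12 s, in which the tool goes at most 41.7 mm and 7.16 degrees, less where a joint would pass 70% of its speed; a pose out of reach is approached as far as the arm can. A call with a gripper value outside its range is refused whole. The fingers move at their own pace and stop on an object; "squeeze" is the grip in N (left out, the last holds). Time passes only in rows, so rows that repeat a pose let the fingers close. It gives the time, the measured TCP pose, the force, the opening and the grip force at its end, in the units of the state.
- telemetry.observe(): the state, without advancing time (a new reading comes with each control period).
- eyes.grab_frame(name): name is "side" or "top" or "wrist"; returns a dict with "pixels" (480x640x3 uint8, blue, green, red), "fx", "fy", "cx", "cy" (pixels), "R" (3x3) and "t" (3): a world point X has camera coordinates R X + t. Camera axes: x right, y down, z forward; pixel columns grow to the right and rows downward; lengths in m; the calibration is good to about 2 mm. A picture is of the moment at which its call begins. There is no depth.
- hand_in(): hands the job in; it is judged then, once.
Trained networks look in the newest picture that a camera, given by its name, has taken for a name from the list of things; names that differ only in an ending like _2 or _b are one class to them, and where a whole thing is asked for, a point or a joint stands for the part that bears it (a point fixed in the world has none). Each returns a list of dicts, best first, with "conf" (0 to 1); they miss things now and then, are a little off and sometimes report something else, mostly with a low value. They report only what shows in the picture. A call takes as long as a camera call. They do not tell look-alikes from the thing itself.
- spotter.boxes_of(camera, query): "position" ([x, y, z] in m, in world coordinates, good to about 4 mm: the middle of the surface that is visible of it).
- spotter.pinpoint(camera, query): "position" ([x, y, z] in m, in world coordinates, good to about 4 mm: a listed point, or the origin of a listed thing).
The state is a dict: "time": time; "q": joint angles; "dq": joint speeds; "joint_efforts": joint torques, N m; "ee_pos": TCP position; "orientation": TCP orientation; "force": force on the tool from outside, world axes, zero at the start; "ft_torque": the same for the moment, N m; "grip_width": opening from 0.0 (shut) to 1.0 (fully open); "grasp_force": force on a finger pad.
Only numpy, scipy, OpenCV 4.12 (cv2) and the standard library are available. Lean on these libraries where they do the work, as an engineer would, in place of code of your own. Each camera call takes 0.05 s, during which the arm holds its last target. There are 200 camera calls.

## Task

Before charging, prove the earth-leakage trip on the sloping supply box: press its round test button so that the breaker lever drops, then lift the lever back up until it stays up by itself when you let go. Then take the paddle-grip charging plug out of the parking rack, push its nose into the round socket of the clamped battery housing, turn it until its key slips into the keyway and keep pushing against the sprung contact until its collar is down on the socket; finish still gripping the plug and holding it pressed fully home, because it springs out if let go. Leave everything else where it is.

Things in the scene. Friction and masses are not known exactly. Their poses are not given: they have to be found in the camera images.
- supply_box: Grey steel supply box, fixed, 190 deep (its x) by 180 wide (its y); low front (50 high) faces its -x, roughly the robot; top slopes up at 25 degrees to 139 at the back. On the slope: a black breaker case (118 up the slope by 78 wide, 14 off the slope) with a lever, and before it, nearer the robot, one black round test button between two clear pilot lamps. Origin: centre of its underside, z up.
- button_top (a point): Centre of the top face of the test button: black cap of 24 mm diameter standing 12 mm off the slope, in a steel bezel (32 diameter, 3 high). It moves square to the slope (the cap's axis leans 25 degrees from vertical towards the box's -x). It can be pressed straight down from above with shut fingers.
- test_button (a joint): Travel of the test button in m, 0 out, 0.007 fully in; its spring takes about 2 N at first and 3 N fully in. Pressed 2 to 3 mm it releases the breaker lever, which then drops within about 0.2 s. (The button also dips by itself as the lever is lifted past its catch.)
- breaker_lever (a joint): Lever angle in rad: 0 = up (on), vertical, latched; 0.96 = dropped, leaning 55 degrees from vertical towards the box's -x (the robot). It goes a little past vertical, to -0.14. A spring pulls it down (about 1 N at its end, up to 2.5 N as it passes the catch from 0.4 to 0). Lifted to 0 or just past (-0.1) it latches and stays; else it drops again.
- lever_hinge (a point): Hinge axis of the lever (runs along the box's y), in the middle of the lever's width, 8 mm below the surface of the breaker case. It does not move with the lever.
- lever_tip (a point): End of the lever, 55 mm from the hinge: the top of a round grey crossbar, 14 mm in diameter and 26 mm long along the box's y, whose axis lies 48 mm from the hinge, on a 10 mm thick, 12 mm wide stem. Best lifted by shut fingers put against the crossbar's lower front (robot) side and moved up and forward along its arc; a hard pinch keeps it from turning and slips.
- rack: Parking rack, fixed: steel plate 80 (its x) by 190 (its y), 4 thick, its top 52 mm above the shelf, on two end legs, with two round 37 mm holes 45 mm either side of its middle along its y. The charging plug stands in one and a dust plug in the other. Origin under its centre.
- plug: Charging plug (about 140 g), upright in the rack, 80 mm tall, told from the dust plug by its tall flat grip. Origin at the lower end of its shank, on its axis, z up. Steel shank 24 mm in diameter up to 36 mm, its nose tapering to 16 mm over the lowest 6 mm; one key on its +x side.
- plug_collar (a point): Centre of the underside of the plug's black collar, on the axis, 36 mm above the plug's origin. The collar is 44 mm in diameter and 6 mm thick and rests on the rack; a 10 mm wide index tab stands out 7 mm from it over the key, on the +x side, and can be seen from above.
- plug_key (a point): Outer lower end of the plug's key, 16 mm out on the +x side and 12 mm above the origin. The key is 6 mm wide and runs from 12 to 34 mm above the origin; its lowest 3 mm is narrowed to 3.5 mm.
- plug_grip (a point): Middle of the plug's flat black paddle grip, which rises from the collar, from 42 to 80 mm above the origin: 36 mm wide along the plug's x, 18 mm thick along its y. Grip it across its thickness.
- housing: Grey lamp battery housing (150 by 100 by 52) held on an aluminium base plate by a black steel toggle clamp; all fixed. Origin on the shelf under the axis of the socket; +x points from the socket to the clamp, as does the keyway. The clamp stands up to 103 mm above the shelf, its nearest part 70 mm from the socket axis; the housing's top is 58 mm above the shelf.
- socket (a point): Centre of the mouth of the keyed socket: black round boss, 51 mm diameter, top 72 mm above the shelf; bore 26 mm, open upwards, with one keyway 9 mm wide reaching 18 mm from the axis on the +x side (axes as the housing's). The plug goes in upright, its x along the socket's x: key meets the rim at 12 mm deep, nose meets the contact at 28, collar meets the boss at 36.
- contact_pin (a joint): Travel of the sprung brass contact (12 mm diameter) at the bottom of the bore, in m: 0 = up, 28 mm below the mouth; 0.008 when the plug is home, 0.0095 its stop. Its spring takes 5 N at the start and 10 N with the plug home.
- dust_plug: Black rubber dust plug in the other hole of the rack, low round knob, 42 mm diameter flange. Leave alone. Origin at its lower end.
- lens: Clear acrylic lens, 60 mm diameter, 12 thick, lying on the shelf. Leave alone. Origin under its centre.
- grommet: Red rubber grommet, ring of 34 mm diameter, 9 high. Leave alone. Origin under its centre.
- clip_a: Steel spring clip, 34 by 12 by 31 mm high. Leave alone. Origin under its centre.
- clip_b: The other, equal steel spring clip. Leave alone. Origin under its centre.
- headpiece: Black cap-lamp headpiece lying lens upwards, 72 mm diameter, 48 high. Leave alone. Origin under its centre.
- screwdriver: Screwdriver, 180 long, lying on the shelf. Leave alone. Origin under its middle.
There are look-alikes about, which are no part of the job. Leave any green look-alike of the plug alone.

How it is judged:
By the outcome, as a careful person would: the job done as asked, in the order asked, and still so for the second after the job is handed in, while the arm keeps its last pose, push and grip.
It also fails if it takes over 58 s, if anything falls off the work surface, if the arm or the gripper's body presses on something with over 40 N, if the wrist force passes 120 N, or if a joint passes its speed limit or range.

## Working session

There is one attempt and no reset: what is moved stays moved. The work goes in short steps, Python scripts to look and compute and a tool call to move; the robot and the scene stay as the last step left them, time stands still between calls to the robot, and variables do not carry over. Pictures are saved under pics/ and viewed, at most 11 in all, crops included, and the job is handed in when it is done.

Besides the shell and the picture viewer there is one more tool, called after ">>>" by a JSON object that holds its "op" and its "data", one argument or row to a line. send_rows: Moves the arm, as the interface text tells. Its arguments: {"type":"object","properties":{"grip":{"type":"array"},"linear":{"type":"array"},"turn":{"type":"array"},"squeeze":{"type":"number"}},"required":["grip","linear","turn"]}

```bash
mkdir -p pics; cat > h.py <<'E'
from rig import telemetry, eyes, hand_in, spotter, ctrl
import numpy as np, cv2
from scipy.spatial.transform import Rotation as R
def st():
    s=telemetry.observe(); print('t',round(s['time'],2),'p',np.round(s['ee_pos'],4),'q',np.round(s['orientation'],4),'J',np.round(s['q'],2),'F',np.round(s['force'],1),'M',np.round(s['ft_torque'],2),'g',round(s['grip_width'],3),round(s['grasp_force'],1)); return s
def to(target,yaw=None):
    s=telemetry.observe(); r=R.from_quat(s['orientation'])
    print('linear cm',np.round(r.inv().apply(np.array(target)-s['ee_pos'])*100,2),'tool x',np.round(r.as_matrix()[:,0],3),'y',np.round(r.as_matrix()[:,1],3),'z',np.round(r.as_matrix()[:,2],3))
    if yaw is not None: print('turn')
def pp(cam,names):
    for n in names:
        for d in spotter.pinpoint(cam,n)[:3]: print(cam,n,np.round(d['position'],4),round(d['conf'],2))
def px(f,X):
    c=f['R']@np.array(X)+f['t']; return c[0]/c[2]*f['fx']+f['cx'],c[1]/c[2]*f['fy']+f['cy']
def ray(f,u,v,z):
    Rm=np.array(f['R']);o=-Rm.T@f['t'];d=Rm.T@np.array([(u-f['cx'])/f['fx'],(v-f['cy'])/f['fy'],1]);return o+d*(z-o[2])/d[2]
E
python3 - <<'E'
from h import *
st();print(ctrl.grip_point_offset)
for c in ['top','side']:
    f=eyes.grab_frame(c);cv2.imwrite(f'pics/{c}0.png',f['pixels'])
    pp(c,['button_top','lever_hinge','lever_tip','supply_box','plug','plug_collar','plug_key','plug_grip','rack','dust_plug','socket','housing'])
to([0.3,0.5,0.3])
E
```

```text
t 0.0 p [0.266  0.5652 0.2307] q [ 2.181e-01  9.759e-01 -6.000e-04 -1.000e-04] J [-1.17  0.42 -0.01  1.61  0.    1.11 -0.05] F [ 0.2 -0.1  0.8] M [-0.01  0.03  0.07] g 1.004 0.0
0.0187
top button_top [0.5073 0.2468 0.0755] 0.65
top lever_hinge [0.5689 0.3138 0.1092] 0.59
top lever_hinge [0.553  0.2972 0.0036] 0.39
top lever_tip [0.5653 0.3122 0.1625] 0.53
top supply_box [0.5523 0.2917 0.0052] 0.56
top supply_box [ 7.009e-01 -2.079e-01  5.000e-04] 0.47
top plug [ 0.5458 -0.3409  0.0166] 0.86
top plug [ 0.4364 -0.3656  0.0022] 0.52
top plug_collar [ 0.4333 -0.3697  0.0348] 0.87
top plug_collar [0.5685 0.3125 0.1089] 0.68
top plug_collar [ 0.543  -0.3433  0.0538] 0.5
top plug_key [ 0.5567 -0.3563  0.0271] 0.74
top plug_key [ 0.4424 -0.3886  0.0125] 0.57
top plug_grip [ 0.4387 -0.3637  0.0611] 0.83
top plug_grip [ 0.5471 -0.3423  0.0753] 0.58
top rack [ 5.488e-01 -3.001e-01 -2.000e-04] 0.69
top rack [0.5753 0.0304 0.0018] 0.66
top dust_plug [ 0.5533 -0.254   0.0215] 0.59
top dust_plug [ 0.3869  0.1237 -0.0025] 0.5
top socket [0.5717 0.0303 0.0713] 0.89
top socket [ 0.5418 -0.3416  0.0747
[... 475 characters left out ...]
2   0.0152] 0.76
side plug_collar [ 0.5486 -0.3444  0.0498] 0.68
side plug_collar [ 0.4401 -0.3707  0.0357] 0.64
side plug_key [ 0.5569 -0.3511  0.026 ] 0.92
side plug_key [ 0.4482 -0.389   0.0125] 0.66
side plug_key [ 0.3912 -0.0178  0.0026] 0.6
side plug_grip [ 0.4435 -0.367   0.0596] 0.7
side plug_grip [ 0.5425 -0.3425  0.0778] 0.65
side rack [ 0.5482 -0.295   0.0012] 0.65
side dust_plug [ 0.551  -0.2515  0.0208] 0.89
side socket [0.37   0.2037 0.0045] 0.73
side socket [0.5774 0.0291 0.0721] 0.7
side socket [ 0.5512 -0.2554  0.0194] 0.59
side housing [ 5.767e-01  2.780e-02 -4.000e-04] 0.95
linear cm [-5.86 -4.48 -6.87] tool x [-0.905  0.426 -0.   ] y [ 0.426  0.905 -0.   ] z [ 0. -0. -1.]
```

View pics/top0.png

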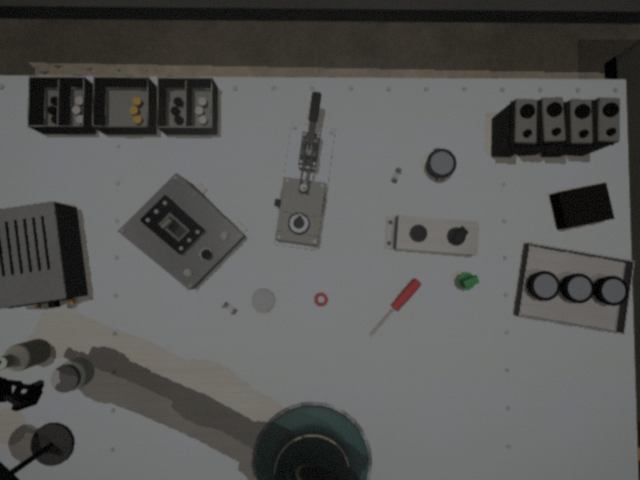

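View pics/side0.png

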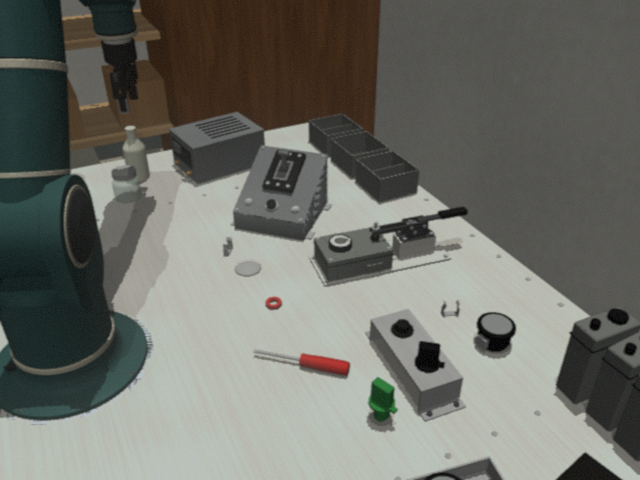

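Top view: the supply box is at about (183,232), its button at (206,254), the socket at (299,223), the black plug in the rack at (457,236) and the green look-alike at (466,281). The side view agrees, and the lever is up. The heights match the stated geometry, so I'll move above the button.

>>> {"op": "send_rows", "data": {
  "grip": [-1, -1, -1, -1, -1, -1, -1, -1],
  "linear": [
    [-35.3, -18.9, 3],
    [-35.3, -18.9, 3],
    [-35.3, -18.9, 3],
    [-35.3, -18.9, 3],
    [-35.3, -18.9, 3],
    [-35.3, -18.9, 3],
    [-35.3, -18.9, 3],
    [-35.3, -18.9, 3]
  ],
  "turn": [
    [0, 0, 17],
    [0, 0, 17],
    [0, 0, 17],
    [0, 0, 17],
    [0, 0, 17],
    [0, 0, 17],
    [0, 0, 17],
    [0, 0, 17]
  ]
}}

```text
time: 1.97
ee_pos: [0.4653, 0.297, 0.2065]
orientation: [0.36, 0.933, 0.0, 0.0]
force: [0.3, 0.7, -0.0]
grip_width: 0.003
grasp_force: 0.0
```

```bash
python3 - <<'E'
from h import *
st(); to([0.505,0.2445,0.2])
f=eyes.grab_frame('wrist');cv2.imwrite('pics/w1.png',f['pixels'])
pp('wrist',['button_top','lever_hinge','lever_tip','supply_box'])
f=eyes.grab_frame('top')
# upscaled crop for housing / plug yaw
a=cv2.resize(f['pixels'][80:260,265:345],None,fx=3.3,fy=3.3,interpolation=cv2.INTER_CUBIC)
b=cv2.resize(f['pixels'][150:300,110:260],None,fx=3.3,fy=3.3,interpolation=cv2.INTER_CUBIC)
c=np.zeros((600,780,3),np.uint8);c[:a.shape[0],:a.shape[1]]=a;c[:b.shape[0],270:270+b.shape[1]]=b
cv2.imwrite('pics/crop1.png',cv2.convertScaleAbs(c,alpha=1.8))
pp('top',['housing','socket'])
E
```

```text
t 1.97 p [0.4653 0.297  0.2065] q [3.599e-01 9.330e-01 2.000e-04 1.000e-04] J [-0.77  0.32  0.18  1.83 -0.06  1.    0.27] F [ 0.3  0.7 -0. ] M [ 0.04 -0.06  0.  ] g 0.003 0.0
linear cm [-6.47 -1.23  0.65] tool x [-0.741  0.672 -0.   ] y [0.672 0.741 0.   ] z [ 0.  0. -1.]
wrist button_top [0.4988 0.2425 0.0772] 0.59
wrist lever_hinge [0.5669 0.3126 0.1119] 0.79
wrist lever_tip [0.5729 0.3086 0.1693] 0.62
wrist supply_box [0.5011 0.2419 0.0756] 0.69
wrist supply_box [0.5473 0.2899 0.0015] 0.61
top housing [ 0.5773  0.0308 -0.0013] 0.94
top socket [0.5726 0.034  0.071 ] 0.91
```

View pics/crop1.png

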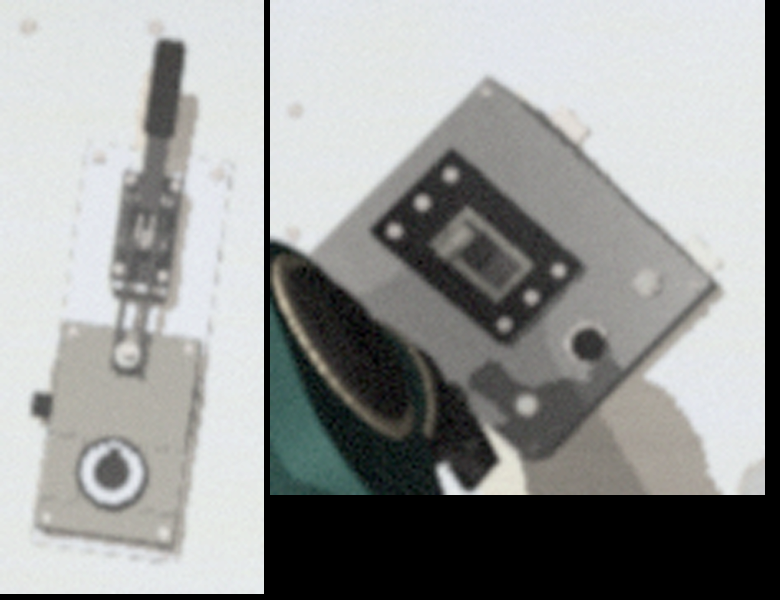

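View pics/w1.png

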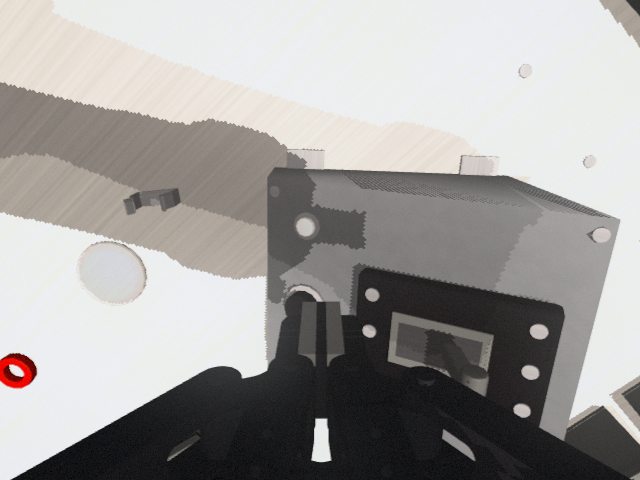

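Crop: the housing's edges lean about 7° (keyway direction ≈ -7°) and the box's y edges give a yaw near 45°. In the wrist view the shut fingers, at (320,330), stand just short of the button at (302,300). Next I'll compute exact values with the calibration.

```bash
python3 - <<'E'
from h import *
f=eyes.grab_frame('top')
A=lambda x,y,z:ray(f,265+x/3.3,80+y/3.3,z)
B=lambda x,y,z:ray(f,110+(x-270)/3.3,150+y/3.3,z)
az=lambda v:round(float(np.degrees(np.arctan2(v[1],v[0]))),1)
print('cam',-np.array(f['R']).T@f['t'])
print('housing',az(A(62,322,.058)-A(38,525,.058)),az(A(203,345,.058)-A(178,550,.058)),az(A(178,550,.058)-A(38,527,.058)))
print('socket',A(111,471,.072),'clamp base',A(145,230,.07))
print('box',az(B(488,78,.139)-B(310,250,.139)),az(B(718,290,.05)-B(550,455,.05)))
print('button',B(588,344,.075),B(588,344,.07))
to([0.503,0.2435,0.12])
E
```

```text
cam [4.81182405e-01 1.04429080e-03 1.22067470e+00]
housing -6.5 -7.0 -99.3
socket [0.5739811  0.03155048 0.072     ] clamp base [0.74621962 0.00774812 0.07      ]
box -45.1 -45.2
button [0.50056523 0.24405626 0.075     ] [0.50064982 0.24511683 0.07      ]
linear cm [-6.68 -1.55  8.64] tool x [-0.742  0.67   0.   ] y [0.67  0.742 0.   ] z [-0.  0. -1.]
```

>>> {"op": "send_rows", "data": {
  "grip": [-1, -1, -1, -1],
  "linear": [
    [-6.3, -1.7, 4],
    [-6.3, -1.7, 8],
    [-6.3, -1.7, 11],
    [-6.3, -1.7, 11]
  ],
  "turn": [
    [0, 0, 0],
    [0, 0, 0],
    [0, 0, 0],
    [0, 0, 0]
  ]
}}

```text
time: 2.75
ee_pos: [0.498, 0.2416, 0.0917]
orientation: [0.361, 0.933, -0.003, -0.002]
force: [-1.7, -0.2, -0.2]
grip_width: 0.002
grasp_force: 0.0
```

>>> {"op": "send_rows", "data": {
  "grip": [-1, -1, -1, -1, -1],
  "linear": [
    [0, 0, 1],
    [0, 0, 1.6],
    [0, 0, 1.8],
    [0, 0, 2.0],
    [0, 0, 2.0]
  ],
  "turn": [
    [0, 0, 0],
    [0, 0, 0],
    [0, 0, 0],
    [0, 0, 0],
    [0, 0, 0]
  ]
}}

```text
time: 3.17
ee_pos: [0.5, 0.245, 0.0775]
orientation: [0.359, 0.933, 0.001, 0.0]
force: [-0.9, 0.8, 2.7]
grip_width: -0.001
grasp_force: 1.1
```

```bash
python3 - <<'E'
from h import *
st()
eyes.grab_frame('side'); pp('side',['lever_tip','button_top','lever_hinge'])
eyes.grab_frame('top'); pp('top',['lever_tip'])
E
```

```text
t 3.17 p [0.5    0.245  0.0775] q [3.595e-01 9.332e-01 8.000e-04 5.000e-04] J [-0.65  0.5   0.18  1.91 -0.12  0.74  0.43] F [-0.9  0.8  2.7] M [ 0.16  0.21 -0.03] g -0.001 1.1
side lever_tip [0.5668 0.3131 0.1166] 0.47
side lever_tip [0.5642 0.3097 0.1675] 0.45
side button_top [ 0.5455 -0.3441  0.0784] 0.65
side button_top [0.5016 0.2437 0.0727] 0.47
side lever_hinge [0.5702 0.3136 0.1175] 0.57
side lever_hinge [ 0.5531 -0.2516  0.0193] 0.38
side lever_hinge [ 0.5453 -0.3406  0.0175] 0.36
```

>>> {"op": "send_rows", "data": {
  "grip": [-1, -1, -1, -1],
  "linear": [
    [0, 0, 0.2],
    [0, 0, 0.4],
    [0, 0, 0.4],
    [0, 0, 0.4]
  ],
  "turn": [
    [0, 0, 0],
    [0, 0, 0],
    [0, 0, 0],
    [0, 0, 0]
  ]
}}

```text
time: 3.8
ee_pos: [0.4994, 0.2434, 0.0721]
orientation: [0.36, 0.933, -0.001, -0.0]
force: [-6.4, -4.5, 8.9]
grip_width: 0.004
grasp_force: 1.2
```

```bash
python3 - <<'E'
from h import *
st()
f=eyes.grab_frame('side'); pp('side',['lever_tip']);cv2.imwrite('pics/s2.png',cv2.resize(f['pixels'][120:250,210:350],None,fx=4,fy=4,interpolation=cv2.INTER_CUBIC))
E
```

```text
t 3.8 p [0.4994 0.2434 0.0721] q [ 3.601e-01  9.329e-01 -6.000e-04 -3.000e-04] J [-0.65  0.51  0.17  1.91 -0.13  0.73  0.43] F [-6.4 -4.5  8.9] M [-0.35  0.54 -0.  ] g 0.004 1.2
side lever_tip [0.538  0.2837 0.1504] 0.54
side lever_tip [ 5.471e-01  2.967e-01 -2.000e-04] 0.37
```

View pics/s2.png

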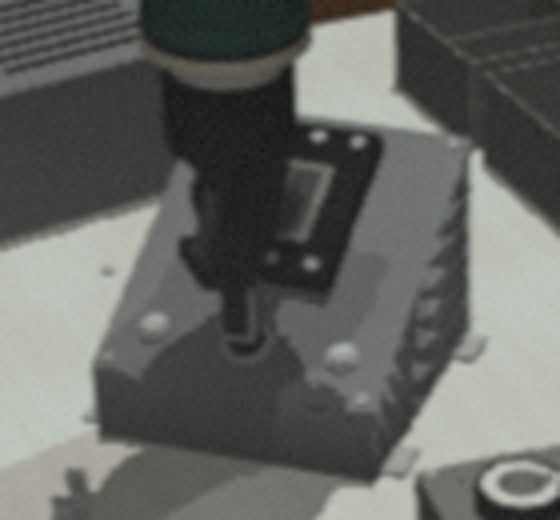

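The crop shows the fingers on the button at (240,340). The lever tip is now found at z 0.150, where it was 0.168, and displaced towards the front, so the lever has dropped. Now I'll lift off and go in front of the crossbar.

>>> {"op": "send_rows", "data": {
  "grip": [-1, -1, -1, -1, -1, -1],
  "linear": [
    [0, 0, -3],
    [0, 0, -5.7],
    [0, 1.5, -5.7],
    [-0.1, 3.1, -5.7],
    [-0.1, 3.1, -5.7],
    [-0.1, 3.1, -5.7]
  ],
  "turn": [
    [0, 0, 0],
    [0, 0, 2],
    [0, 0, 2],
    [0, 0, 2],
    [0, 0, 2],
    [0, 0, 2]
  ]
}}

```text
time: 4.4
ee_pos: [0.5211, 0.2662, 0.1289]
orientation: [0.376, 0.927, -0.0, -0.0]
force: [0.3, 0.0, -0.3]
grip_width: -0.001
grasp_force: 0.0
```

```bash
python3 - <<'E'
from h import *
st()
f=eyes.grab_frame('side'); pp('side',['lever_tip','lever_hinge'])
to([.5405,.2857,.1405])
f=eyes.grab_frame('wrist'); pp('wrist',['lever_tip']);cv2.imwrite('pics/w3.png',f['pixels'])
E
```

```text
t 4.4 p [0.5211 0.2662 0.1289] q [ 3.760e-01  9.266e-01 -4.000e-04 -2.000e-04] J [-0.68  0.47  0.2   1.81 -0.11  0.88  0.37] F [ 0.3  0.  -0.3] M [-0.01  0.    0.01] g -0.001 0.0
side lever_hinge [0.5667 0.3143 0.1148] 0.98
side lever_hinge [ 0.3898  0.1211 -0.0008] 0.38
linear cm [-0.    2.82 -1.15] tool x [-0.717  0.697  0.   ] y [ 0.697  0.717 -0.001] z [-0.001 -0.001 -1.   ]
wrist lever_tip [0.5353 0.2771 0.1458] 0.82
```

>>> {"op": "send_rows", "data": {
  "grip": [-1, -1, -1, -1, -1, -1, -1, -1],
  "linear": [
    [0, 0.6, 0],
    [0, 1.2, -0.7],
    [0, 1.8, -1.2],
    [0, 2.5, -1.7],
    [0, 3.3, -2.0],
    [0, 4.1, -2.1],
    [0, 4.6, -2.1],
    [0, 4.6, -2.1]
  ],
  "turn": [
    [0, 0, 0],
    [0, 0, 0],
    [0, 0, 0],
    [0, 0, 0],
    [0, 0, 0],
    [0, 0, 0],
    [0, 0, 0],
    [0, 0, 0]
  ]
}}

```text
time: 5.32
ee_pos: [0.5538, 0.2998, 0.1503]
orientation: [0.376, 0.927, 0.0, 0.0]
force: [-1.1, -1.9, 1.4]
grip_width: -0.004
grasp_force: 1.0
```

```bash
python3 - <<'E'
from h import *
st()
f=eyes.grab_frame('side'); pp('side',['lever_tip'])
f=eyes.grab_frame('wrist'); pp('wrist',['lever_tip'])
E
```

```text
t 5.32 p [0.5538 0.2998 0.1503] q [3.760e-01 9.266e-01 1.000e-04 1.000e-04] J [-0.69  0.51  0.19  1.68 -0.12  0.96  0.35] F [-1.1 -1.9  1.4] M [-0.2   0.22  0.01] g -0.004 1.0
side lever_tip [0.5662 0.3127 0.1684] 0.53
side lever_tip [ 0.3916 -0.0237  0.0007] 0.47
wrist lever_tip [0.5673 0.3096 0.1722] 0.69
```

>>> {"op": "send_rows", "data": {
  "grip": [-1, -1, -1],
  "linear": [
    [0, 0.3, 0],
    [0, 0.6, 0],
    [0, 0.6, 0]
  ],
  "turn": [
    [0, 0, 0],
    [0, 0, 0],
    [0, 0, 0]
  ]
}}

```text
time: 5.77
ee_pos: [0.5569, 0.3027, 0.15]
orientation: [0.376, 0.926, -0.001, -0.001]
force: [-7.6, -6.0, 6.1]
grip_width: 0.0
grasp_force: 5.7
```

>>> {"op": "send_rows", "data": {
  "grip": [-1, -1, -1, -1, -1],
  "linear": [
    [0, -1, 0],
    [0, -3, 0],
    [0, -5, 0],
    [0, -5, -2],
    [0, -5, -4]
  ],
  "turn": [
    [0, 0, 0],
    [0, 0, 0],
    [0, 0, 0],
    [0, 0, 0],
    [0, 0, 0]
  ]
}}

```text
time: 6.18
ee_pos: [0.5219, 0.2667, 0.1903]
orientation: [0.377, 0.926, -0.001, -0.001]
force: [0.5, 0.1, 0.5]
grip_width: 0.001
grasp_force: 0.0
```

```bash
python3 - <<'E'
from h import *
st()
f=eyes.grab_frame('side'); pp('side',['lever_tip','plug','plug_key','plug_grip'])
f=eyes.grab_frame('wrist'); pp('wrist',['lever_tip'])
f=eyes.grab_frame('top'); pp('top',['lever_tip','plug_grip','plug_collar','plug_key','plug'])
to([.546,-.342,.2])
a=cv2.resize(f['pixels'][205:265,380:490],None,fx=7,fy=7,interpolation=cv2.INTER_CUBIC);cv2.imwrite('pics/plug.png',cv2.convertScaleAbs(a,alpha=1.8))
E
```

```text
t 6.18 p [0.5219 0.2667 0.1903] q [ 3.765e-01  9.264e-01 -8.000e-04 -5.000e-04] J [-0.69  0.4   0.21  1.76 -0.09  1.    0.35] F [0.5 0.1 0.5] M [ 0.01 -0.04 -0.04] g 0.001 0.0
side plug [ 0.4409 -0.37    0.0017] 0.95
side plug [ 0.5464 -0.3426  0.017 ] 0.66
side plug_key [ 0.4446 -0.3869  0.0118] 0.81
side plug_key [ 0.5598 -0.3521  0.0289] 0.76
side plug_key [ 0.7238 -0.3103 -0.0027] 0.48
side plug_grip [ 0.542  -0.3426  0.0808] 0.9
side plug_grip [ 0.4432 -0.3684  0.0606] 0.81
wrist lever_tip [0.5705 0.3087 0.1727] 0.87
top lever_tip [ 0.725  -0.3149 -0.0031] 0.36
top plug_grip [ 0.5418 -0.3408  0.0769] 0.65
top plug_grip [ 0.4394 -0.3658  0.0599] 0.57
top plug_collar [ 0.5445 -0.3448  0.0537] 0.69
top plug_collar [ 0.4372 -0.3694  0.0378] 0.55
top plug_key [ 0.5609 -0.3552  0.0286] 0.85
top plug_key [ 0.4426 -0.3879  0.0135] 0.76
top plug [ 0.4358 -0.367   0.005 ] 0.8
top plug [ 0.545  -0.3432  0.0175] 0.58
linear cm [-44.17 -42.07  -0.97] tool x [-0.717  0.697 -0.   ] y [ 0.697  0.717 -0.   ] z [-0. -0. -1.]
```

View pics/plug.png

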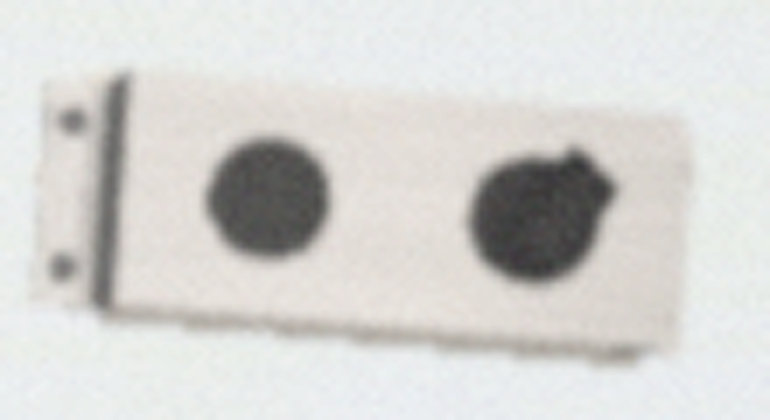

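The lever's tip is still at z 0.173 after letting go, so it is latched. In the crop, the plug is at (534,220) with its tab at (596,170), so its key points at about -45°, and the dust plug is at (268,198). Next I'll travel to above the plug.

>>> {"op": "send_rows", "data": {
  "grip": [-1, -1, 1, 1, 1, 1, 1, 1],
  "linear": [
    [-3, -3, -2],
    [-44, -42, -2],
    [-44, -42, -2],
    [-44, -42, -2],
    [-44, -42, -2],
    [-44, -42, -2],
    [-44, -42, -2],
    [-44, -42, -2]
  ],
  "turn": [
    [0, 0, 0],
    [0, 0, 0],
    [0, 0, 0],
    [0, 0, 0],
    [0, 0, 0],
    [0, 0, 0],
    [0, 0, 0],
    [0, 0, 0]
  ]
}}

```text
time: 7.5
ee_pos: [0.5342, -0.0635, 0.2095]
orientation: [0.376, 0.927, 0.0, 0.0]
force: [0.9, 1.4, -0.5]
grip_width: 0.847
grasp_force: 0.0
```

```bash
python3 - <<'E'
from h import *
st();to([.533,-.328,.2])
E
```

```text
t 7.5 p [ 0.5342 -0.0635  0.2095] q [3.761e-01 9.266e-01 1.000e-04 1.000e-04] J [-0.24  0.3   0.36  1.86 -0.12  1.    0.97] F [ 0.9  1.4 -0.5] M [ 0.03 -0.01  0.03] g 0.847 0.0
linear cm [-18.36 -19.05   0.95] tool x [-0.717  0.697 -0.   ] y [0.697 0.717 0.   ] z [ 0.  0. -1.]
```

>>> {"op": "send_rows", "data": {
  "grip": [1, 1, 1, 1, 1, 1, 1, 1],
  "linear": [
    [-20, -20, 0],
    [-20, -20, 0],
    [-20, -20, 0],
    [-20, -20, 0],
    [-20, -20, 0],
    [-20, -20, 0],
    [-20, -20, 0],
    [-20, -20, 0]
  ],
  "turn": [
    [0, 0, 0],
    [0, 0, 0],
    [0, 0, 0],
    [0, 0, 0],
    [0, 0, 0],
    [0, 0, 0],
    [0, 0, 0],
    [0, 0, 0]
  ]
}}

```text
time: 8.17
ee_pos: [0.5361, -0.3516, 0.2092]
orientation: [0.38, 0.925, -0.002, 0.0]
force: [-0.2, -1.4, -0.1]
grip_width: 0.999
grasp_force: 0.0
```

```bash
python3 - <<'E'
from h import *
st();to([.544,-.342,.16])
f=eyes.grab_frame('wrist');cv2.imwrite('pics/w4.png',f['pixels']);pp('wrist',['plug_grip','plug_collar','plug_key','plug','dust_plug'])
print(px(f,[.544,-.342,.096]))
E
```

```text
t 8.17 p [ 0.5361 -0.3516  0.2092] q [ 3.795e-01  9.252e-01 -1.700e-03  1.000e-04] J [ 0.21  0.5   0.44  1.61 -0.23  1.09  1.51] F [-0.2 -1.4 -0.1] M [-0.06 -0.03  0.02] g 0.999 0.0
linear cm [0.12 1.25 4.91] tool x [-0.712  0.702 -0.002] y [ 0.702  0.712 -0.003] z [-0.001 -0.003 -1.   ]
wrist plug_grip [ 0.5442 -0.3432  0.0735] 0.97
wrist plug_grip [ 0.4396 -0.3719  0.0622] 0.79
wrist plug_collar [ 0.4401 -0.37    0.0371] 0.63
wrist plug_collar [ 0.5439 -0.3427  0.0516] 0.61
wrist plug_key [ 0.4487 -0.3834  0.0072] 0.9
wrist plug_key [ 0.5556 -0.3528  0.0275] 0.77
wrist plug_key [ 0.5453 -0.3454  0.013 ] 0.57
wrist plug [ 0.4373 -0.3694  0.0005] 0.92
wrist dust_plug [ 0.5521 -0.2496  0.0154] 0.82
(np.float64(341.0410616906695), np.float64(233.2508757183699))
```

View pics/w4.png

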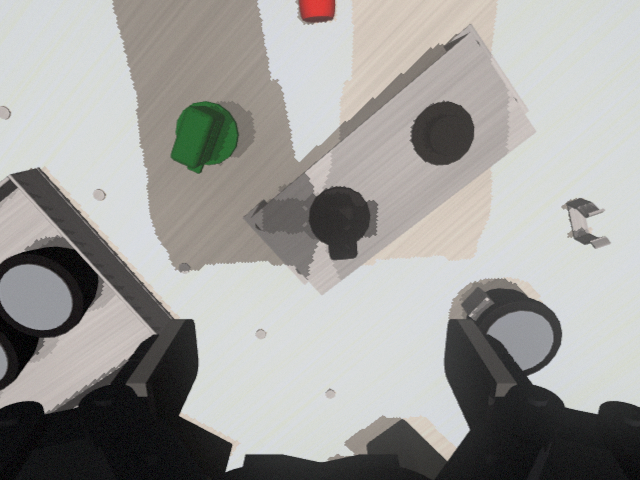

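```bash
python3 - <<'E'
from h import *
f=eyes.grab_frame('wrist')
g=cv2.cvtColor(f['pixels'],cv2.COLOR_BGR2GRAY)
for (u,v) in [(340,216),(310,216),(370,216),(331,257),(356,256)]: print(u,v,ray(f,u,v,.058))
t=(ray(f,331,257,.058)+ray(f,356,256,.058))/2; c=(ray(f,310,216,.058)+ray(f,370,216,.058))/2
print(t,c,t-c,np.degrees(np.arctan2(*(t-c)[1::-1])))
print(px(f,[.544,-.342,.058]))
a=cv2.resize(g[170:280,280:400],None,fx=5,fy=5,interpolation=cv2.INTER_CUBIC);cv2.imwrite('pics/w5.png',cv2.convertScaleAbs(a,alpha=3.5,beta=-40))
E
```

```text
340 216 [ 0.5466587  -0.33139353  0.058     ]
310 216 [ 0.53189167 -0.3466368   0.058     ]
370 216 [ 0.56142504 -0.31615098  0.058     ]
331 257 [ 0.56452955 -0.35726338  0.058     ]
356 256 [ 0.57664591 -0.34364185  0.058     ]
[ 0.57058773 -0.35045262  0.058     ] [ 0.54665835 -0.33139389  0.058     ] [ 0.02392938 -0.01905873  0.        ] -38.535821474375716
(np.float64(326.5854351194869), np.float64(223.45789989450947))
```

View pics/w5.png

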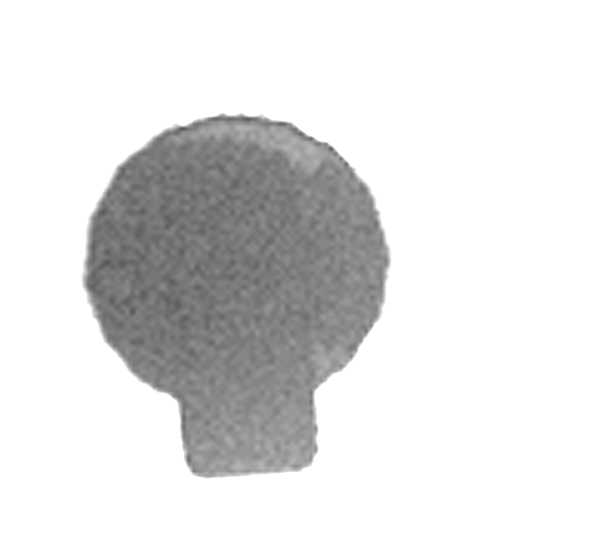

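The crop shows the collar circle at about (237,265), so full-frame (327.5,223), and the tab end at full-frame (330,264).

```bash
python3 - <<'E'
from h import *
s=st()
f=eyes.grab_frame('wrist')
az=lambda v:round(float(np.degrees(np.arctan2(v[1],v[0]))),1)
c=ray(f,327.5,223,.057);t=ray(f,330.2,264.2,.057);print(c,t,t-c,az(t-c), az(ray(f,280+190/5,170+475/5,.057)-ray(f,280+313/5,170+468/5,.057))+90)
to([*c[:2],.11])
pp('wrist',['plug_grip','plug_key','plug_collar'])
E
```

```text
t 8.52 p [ 0.5389 -0.3431  0.2095] q [3.754e-01 9.269e-01 2.000e-04 1.000e-04] J [ 0.2   0.49  0.44  1.61 -0.23  1.09  1.5 ] F [-0.1 -0.   1.1] M [-0.   -0.02 -0.  ] g 0.997 0.0
[ 0.54444035 -0.3416167   0.057     ] [ 0.56850122 -0.36195647  0.057     ] [ 0.02406087 -0.02033977  0.        ] -40.2 -40.599999999999994
linear cm [-0.28  0.5   9.95] tool x [-0.718  0.696 -0.   ] y [0.696 0.718 0.   ] z [ 0.  0. -1.]
wrist plug_grip [ 0.4426 -0.3715  0.0624] 0.91
wrist plug_grip [ 0.5451 -0.3471  0.0765] 0.8
wrist plug_key [ 0.4436 -0.3815  0.0083] 0.73
wrist plug_key [ 0.552  -0.2504  0.0191] 0.17
wrist plug_collar [ 0.5442 -0.3443  0.051 ] 0.95
wrist plug_collar [ 0.4412 -0.3715  0.0365] 0.7
```

>>> {"op": "send_rows", "data": {
  "grip": [1, 1, 1, 1, 1, 1],
  "linear": [
    [-0.3, 0.5, 3],
    [-0.3, 0.5, 6.5],
    [-0.3, 0.5, 10],
    [-0.3, 0.5, 13],
    [-0.3, 0.5, 14.7],
    [-0.3, 0.5, 14.7]
  ],
  "turn": [
    [0, 0, -3.7],
    [0, 0, -3.7],
    [0, 0, -3.7],
    [0, 0, -3.7],
    [0, 0, -3.7],
    [0, 0, -3.7]
  ]
}}

```text
time: 9.22
ee_pos: [0.5424, -0.3415, 0.0586]
orientation: [0.346, 0.938, 0.0, -0.003]
force: [0.2, -0.2, -0.2]
grip_width: 1.0
grasp_force: 0.0
```

>>> {"op": "send_rows", "data": {
  "grip": [-1, -1, -1, -1, -1, -1, -1, -1],
  "linear": [
    [0, 0, 0],
    [0, 0, 0],
    [0, 0, 0],
    [0, 0, 0],
    [0, 0, 0],
    [0, 0, 0],
    [0, 0, 0],
    [0, 0, 0]
  ],
  "turn": [
    [0, 0, 0],
    [0, 0, 0],
    [0, 0, 0],
    [0, 0, 0],
    [0, 0, 0],
    [0, 0, 0],
    [0, 0, 0],
    [0, 0, 0]
  ],
  "squeeze": 60
}}

```text
time: 9.88
ee_pos: [0.5445, -0.343, 0.0633]
orientation: [0.346, 0.938, -0.0, 0.001]
force: [-1.5, 1.6, 7.8]
grip_width: 0.207
grasp_force: 58.5
```

>>> {"op": "send_rows", "data": {
  "grip": [-1, -1, -1, -1, -1],
  "linear": [
    [0, 0, -2],
    [0, 0, -5],
    [0, 0, -8],
    [0, 0, -11],
    [0, 0, -11]
  ],
  "turn": [
    [0, 0, 0],
    [0, 0, 0],
    [0, 0, 0],
    [0, 0, 0],
    [0, 0, 0]
  ]
}}

```text
time: 10.3
ee_pos: [0.5459, -0.3444, 0.1785]
orientation: [0.346, 0.938, -0.001, 0.004]
force: [0.8, -0.7, -0.2]
grip_width: 0.2
grasp_force: 58.7
```

```bash
python3 - <<'E'
from h import *
s=st()
f=eyes.grab_frame('side');pp('side',['plug','plug_key','plug_collar','socket','housing'])
f=eyes.grab_frame('top');pp('top',['socket','housing'])
to([.5745,.0305,.17])
E
```

```text
t 10.3 p [ 0.5459 -0.3444  0.1785] q [ 3.462e-01  9.381e-01 -5.000e-04  3.900e-03] J [ 0.22  0.53  0.42  1.63 -0.24  1.03  1.57] F [ 0.8 -0.7 -0.2] M [-0.05 -0.04 -0.04] g 0.2 58.7
side plug [ 0.4376 -0.3697  0.001 ] 0.61
side plug [ 0.5579 -0.3538  0.1439] 0.53
side plug_key [ 0.5568 -0.3552  0.1458] 0.7
side plug_key [ 0.4473 -0.3879  0.014 ] 0.66
side plug_collar [ 0.4386 -0.3706  0.0353] 0.71
side plug_collar [ 0.5479 -0.3466  0.1664] 0.55
side plug_collar [ 0.5587 -0.3533  0.1416] 0.38
side socket [0.5744 0.0304 0.071 ] 0.63
side socket [0.5049 0.2438 0.0754] 0.63
side socket [ 0.5476 -0.347   0.1655] 0.25
side housing [0.574  0.028  0.0028] 0.73
side housing [ 0.7007 -0.2052 -0.0011] 0.43
top socket [0.5714 0.0331 0.0732] 0.92
top housing [ 0.5424 -0.3392  0.1842] 0.43
linear cm [21.91 30.37  0.17] tool x [-0.76   0.649  0.001] y [ 0.649  0.76  -0.   ] z [-0.001  0.    -1.   ]
```

>>> {"op": "send_rows", "data": {
  "grip": [-1, -1, -1, -1, -1, -1, -1, -1],
  "linear": [
    [21.9, 30.4, 0],
    [21.9, 30.4, 0],
    [21.9, 30.4, 0],
    [21.9, 30.4, 0],
    [21.9, 30.4, 0],
    [21.9, 30.4, 0],
    [21.9, 30.4, 0],
    [21.9, 30.4, 0]
  ],
  "turn": [
    [0, 0, -33.5],
    [0, 0, -33.5],
    [0, 0, -33.5],
    [0, 0, -33.5],
    [0, 0, -33.5],
    [0, 0, -33.5],
    [0, 0, -33.5],
    [0, 0, -33.5]
  ]
}}

```text
time: 11.42
ee_pos: [0.5713, -0.0088, 0.1722]
orientation: [0.061, 0.998, -0.0, -0.0]
force: [1.7, 0.1, -1.4]
grip_width: 0.204
grasp_force: 58.7
```

```bash
python3 - <<'E'
from h import *
s=st();to([.574,.031,.145])
f=eyes.grab_frame('wrist');cv2.imwrite('pics/w6.png',f['pixels']);pp('wrist',['socket','housing','plug_key','plug','plug_collar'])
E
```

```text
t 11.42 p [ 0.5713 -0.0088  0.1722] q [ 6.110e-02  9.981e-01 -0.000e+00 -1.000e-04] J [-0.21  0.39  0.21  1.81 -0.1   0.95  1.49] F [ 1.7  0.1 -1.4] M [-0.1  -0.08 -0.  ] g 0.204 58.7
linear cm [0.21 3.98 2.72] tool x [-0.993  0.122  0.   ] y [ 0.122  0.993 -0.   ] z [-0. -0. -1.]
wrist socket [0.5769 0.0348 0.0696] 0.79
wrist socket [ 7.257e-01 -3.103e-01  4.000e-04] 0.56
wrist housing [5.73e-01 3.05e-02 2.00e-04] 0.65
wrist housing [ 0.7241 -0.309   0.0012] 0.65
wrist housing [ 0.699  -0.2045  0.    ] 0.6
wrist plug [ 0.5716 -0.0063  0.1237] 0.56
wrist plug_collar [ 0.5715 -0.0088  0.1594] 0.72
```

View pics/w6.png

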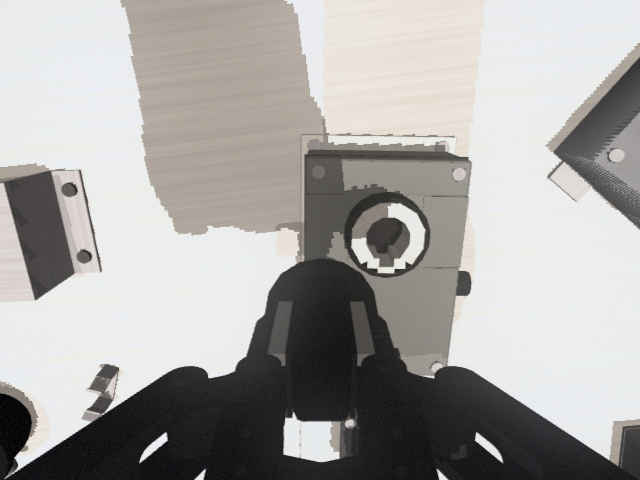

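The boss centre is at pixel (387.5,234) and the keyway end at about (391,265). The plug is held at (320,330).

```bash
python3 - <<'E'
from h import *
s=telemetry.observe(); f=eyes.grab_frame('wrist')
Rt=R.from_quat(s['orientation']).as_matrix(); 
Ro=R.from_quat([6.110e-02,9.981e-01,0,-1e-4]).as_matrix(); po=np.array([.5713,-.0088,.1722])
Rc=np.array(f['R']).T; oc=-Rc@f['t']
g=dict(f); Rcn=Ro@Rt.T@Rc; on=po+Ro@Rt.T@(oc-s['ee_pos']); g['R']=Rcn.T; g['t']=-Rcn.T@on
az=lambda v:round(float(np.degrees(np.arctan2(v[1],v[0]))),1)
c=ray(g,387.5,234,.072);k=ray(g,391,265,.072);print(c,k-c,az(k-c), 'diam',ray(g,344,234,.072)-ray(g,431,234,.072))
e=[(303,157,306,262),(469,160,449,362)]
for a in e: print(az(ray(g,a[2],a[3],.058)-ray(g,a[0],a[1],.058)))
print(az(ray(g,470,157,.058)-ray(g,305,152,.058)))
G=cv2.cvtColor(cv2.imread('pics/w6.png'),cv2.COLOR_BGR2GRAY)
st();to([*c[:2],.145]); cv2.imwrite('pics/k.png',cv2.convertScaleAbs(cv2.resize(G[180:290,300:480],None,fx=4.4,fy=4.4,interpolation=cv2.INTER_CUBIC),alpha=1.3))
E
```

```text
[0.57156249 0.03132763 0.072     ] [0.01985129 0.00063387 0.        ] 1.8 diam [-0.00627293 -0.05111883  0.        ]
-6.1
-6.7
81.3
t 11.77 p [ 0.5715 -0.0121  0.1722] q [ 6.190e-02  9.981e-01 -3.000e-04 -1.000e-04] J [-0.2   0.39  0.21  1.81 -0.1   0.95  1.5 ] F [-0.5 -0.6 -2.7] M [ 0.01 -0.02 -0.  ] g 0.197 58.9
linear cm [0.52 4.31 2.72] tool x [-0.992  0.124  0.   ] y [ 0.124  0.992 -0.001] z [-0.    -0.001 -1.   ]
```

View pics/k.png

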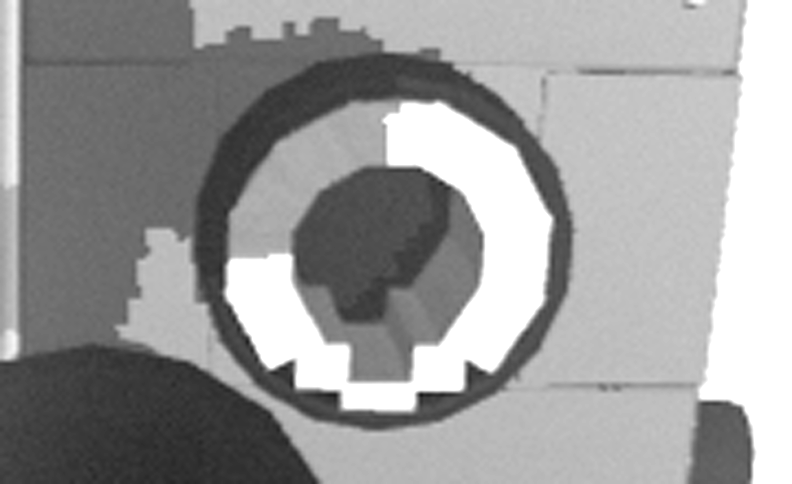

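The crop shows the ring and bore centre at full-frame ≈(388.6,238.4) and the keyway pointing down the image. That gives a socket at (0.574,0.031) and a yaw of about -7°, which matches the other estimates. Next I'll move over the socket.

>>> {"op": "send_rows", "data": {
  "grip": [-1, -1, -1, -1],
  "linear": [
    [0.3, 2.2, 0],
    [0.3, 4.3, 2],
    [0.3, 4.3, 3.8],
    [0.3, 4.3, 3.8]
  ],
  "turn": [
    [0, 0, 0],
    [0, 0, 0],
    [0, 0, 0],
    [0, 0, 0]
  ]
}}

```text
time: 12.1
ee_pos: [0.5722, 0.0322, 0.1313]
orientation: [0.061, 0.998, -0.0, -0.002]
force: [-0.0, -0.3, -0.9]
grip_width: 0.203
grasp_force: 58.9
```

>>> {"op": "send_rows", "data": {
  "grip": [-1, -1],
  "linear": [
    [0, 0, 0],
    [0, 0, 0]
  ],
  "turn": [
    [0, 0, 0],
    [0, 0, 0]
  ]
}}

```text
time: 12.27
ee_pos: [0.5742, 0.0308, 0.1352]
orientation: [0.062, 0.998, -0.0, 0.0]
force: [-0.4, -0.5, -0.8]
grip_width: 0.205
grasp_force: 58.9
```

```bash
python3 - <<'E'
from h import *
st();to([.574,.0313,.115])
f=eyes.grab_frame('side');pp('side',['plug','plug_collar','plug_key'])
E
```

```text
t 12.27 p [0.5742 0.0308 0.1352] q [ 6.210e-02  9.981e-01 -3.000e-04  3.000e-04] J [-0.26  0.44  0.19  1.83 -0.11  0.88  1.43] F [-0.4 -0.5 -0.8] M [-0.02 -0.03  0.01] g 0.205 58.9
linear cm [0.03 0.05 2.02] tool x [-0.992  0.124 -0.001] y [ 0.124  0.992 -0.   ] z [ 0.001 -0.001 -1.   ]
side plug [0.5745 0.0293 0.0889] 0.93
side plug [0.392  0.1236 0.0005] 0.73
side plug [ 0.4375 -0.3696  0.0025] 0.63
side plug_collar [ 0.4389 -0.3707  0.0337] 0.77
side plug_collar [0.5781 0.0287 0.1245] 0.7
side plug_key [ 0.4451 -0.3904  0.0138] 0.89
side plug_key [0.5922 0.0303 0.1016] 0.7
```

Now lower the nose about 8 mm into the mouth (mouth entry at TCP 0.119).

>>> {"op": "send_rows", "data": {
  "grip": [-1, -1, -1, -1, -1, -1],
  "linear": [
    [0, 0, 0.8],
    [0, 0, 1.4],
    [0, 0, 1.8],
    [0, 0, 2.2],
    [0, 0, 2.5],
    [0, 0, 2.5]
  ],
  "turn": [
    [0, 0, 0],
    [0, 0, 0],
    [0, 0, 0],
    [0, 0, 0],
    [0, 0, 0],
    [0, 0, 0]
  ]
}}

```text
time: 12.97
ee_pos: [0.5739, 0.0319, 0.1087]
orientation: [0.061, 0.998, -0.0, -0.0]
force: [2.8, -3.6, -4.6]
grip_width: 0.2
grasp_force: 58.6
```

>>> {"op": "send_rows", "data": {
  "grip": [-1, -1, -1, -1],
  "linear": [
    [-0.06, -0.07, 0.2],
    [-0.06, -0.07, 0.5],
    [-0.06, -0.07, 0.8],
    [-0.06, -0.07, 0.8]
  ],
  "turn": [
    [0, 0, 0],
    [0, 0, 0],
    [0, 0, 0],
    [0, 0, 0]
  ]
}}

```text
time: 13.3
ee_pos: [0.5741, 0.0317, 0.1007]
orientation: [0.061, 0.998, -0.0, -0.0]
force: [0.8, -1.0, -2.6]
grip_width: 0.202
grasp_force: 59.0
```

>>> {"op": "send_rows", "data": {
  "grip": [-1, -1, -1, -1, -1],
  "linear": [
    [0, 0, 0.4],
    [0, 0, 0.8],
    [0, 0, 1.1],
    [0, 0, 1.4],
    [0, 0, 1.4]
  ],
  "turn": [
    [0, 0, 0],
    [0, 0, 0],
    [0, 0, 0],
    [0, 0, 0],
    [0, 0, 0]
  ],
  "squeeze": 90
}}

```text
time: 13.72
ee_pos: [0.5743, 0.0317, 0.087]
orientation: [0.061, 0.998, -0.0, -0.0]
force: [-1.3, 0.1, 6.4]
grip_width: 0.199
grasp_force: 91.1
```

>>> {"op": "send_rows", "data": {
  "grip": [-1, -1, -1, -1, -1],
  "linear": [
    [0, 0, 0.2],
    [0, 0, 0.4],
    [0, 0, 0.5],
    [0, 0, 0.5],
    [0, 0, 0.5]
  ],
  "turn": [
    [0, 0, 0],
    [0, 0, 0],
    [0, 0, 0],
    [0, 0, 0],
    [0, 0, 0]
  ]
}}

```text
time: 14.13
ee_pos: [0.5745, 0.0317, 0.0834]
orientation: [0.061, 0.998, 0.0, 0.0]
force: [-8.8, -0.3, 21.6]
grip_width: 0.192
grasp_force: 93.8
```

>>> {"op": "send_rows", "data": {
  "grip": [-1, -1, -1],
  "linear": [
    [-0.05, 0, 0.1],
    [-0.05, 0, 0.1],
    [-0.05, 0, 0.1]
  ],
  "turn": [
    [0, 0, 0],
    [0, 0, 0],
    [0, 0, 0]
  ]
}}

```text
time: 14.38
ee_pos: [0.5745, 0.0317, 0.0833]
orientation: [0.061, 0.998, 0.0, -0.0]
force: [-20.8, -0.5, 44.5]
grip_width: 0.198
grasp_force: 97.2
```

```bash
python3 - <<'E'
from h import *
st()
f=eyes.grab_frame('side');pp('side',['plug_collar','plug','lever_tip','plug_key']);cv2.imwrite('pics/fin.png',np.hstack([cv2.resize(f['pixels'][y:y+130,x:x+95],None,fx=4.2,fy=4.2,interpolation=cv2.INTER_CUBIC) for x,y in((300,190),(240,130))]))
f=eyes.grab_frame('top');pp('top',['lever_tip'])
st()
E
```

```text
t 14.38 p [0.5745 0.0317 0.0833] q [ 6.100e-02  9.981e-01  3.000e-04 -3.000e-04] J [-0.25  0.52  0.18  1.86 -0.13  0.78  1.45] F [-20.8  -0.5  44.5] M [-0.15  4.51  0.  ] g 0.198 97.2
side plug_collar [0.5739 0.0278 0.0723] 0.7
side plug_collar [ 0.7015 -0.2047  0.0039] 0.59
side plug_collar [ 0.4376 -0.3728  0.0362] 0.56
side plug [ 0.4396 -0.3666  0.0032] 0.78
side plug [0.573  0.0321 0.0377] 0.59
side plug [ 0.7005 -0.2063 -0.0024] 0.33
side lever_tip [0.5664 0.3103 0.1655] 0.54
side lever_tip [0.3718 0.2012 0.0026] 0.16
side plug_key [ 0.4509 -0.3887  0.0138] 0.85
side plug_key [0.5882 0.031  0.0496] 0.74
top lever_tip [0.5658 0.3092 0.1649] 0.65
t 14.73 p [0.5745 0.0317 0.0833] q [ 6.100e-02  9.981e-01  3.000e-04 -2.000e-04] J [-0.25  0.52  0.18  1.86 -0.13  0.78  1.45] F [-20.8  -0.9  44.7] M [-0.19  4.46  0.03] g 0.196 97.2
```

View pics/fin.png

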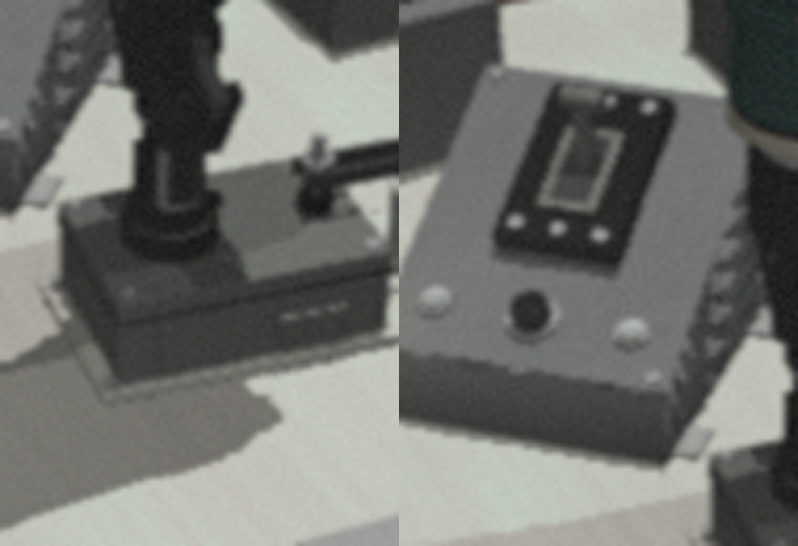

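The picture shows the collar flush on the boss at (170,245) and the lever standing up on the breaker, and the stop is hard. I'll ease the push to a moderate level.

>>> {"op": "send_rows", "data": {
  "grip": [-1, -1, -1, -1],
  "linear": [
    [0.06, 0, -0.09],
    [0.06, 0, -0.09],
    [0.06, 0, -0.09],
    [0.06, 0, -0.09]
  ],
  "turn": [
    [0, 0, 0],
    [0, 0, 0],
    [0, 0, 0],
    [0, 0, 0]
  ]
}}

```text
time: 15.07
ee_pos: [0.5744, 0.0317, 0.0833]
orientation: [0.061, 0.998, 0.0, 0.0]
force: [-8.5, -1.0, 22.6]
grip_width: 0.197
grasp_force: 93.8
```

```bash
python3 -c "
from h import *
st();print(hand_in())"
```

```text
t 15.07 p [0.5744 0.0317 0.0833] q [6.110e-02 9.981e-01 2.000e-04 3.000e-04] J [-0.25  0.52  0.18  1.86 -0.12  0.77  1.45] F [-8.5 -1.  22.6] M [-0.12  1.98  0.02] g 0.197 93.8
the job is handed in; nothing more can be done
None
```

I pressed the test button and the lever dropped. I lifted the lever until it latched up by itself, then pushed the charging plug fully home, and it is still gripped and held down at about 23 N. The push on the plug briefly reached about 45 N before I eased it; the job was handed in at 15 s with no verdict returned.

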